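Turn the ground slab over at the turning rail

TASK

Two flat specimen slabs lie before the steel turning rail on the grinder's deck: one already shows its metal face, the other lies black resin back up. Turn that other slab over without gripping it or lifting it off the deck: with the fingertips, gently push it against the rail until its leading edge climbs and it stands tipped up against the rail, then reach over behind its raised edge and push it back over, so that it ends lying flat on the deck in front of the rail, metal face up. Leave the other slab and everything else where they are.

Things in the scene. Friction and masses are not known exactly. Their poses are not given: they have to be found in the camera images.
- rail: Fixed polished-steel turning rail, 280 mm long along its y axis, slippery (friction about 0.15). Origin: on the deck, middle of the front foot line. x points into the rail (away from the robot), z up. Cross-section (x, z in mm): from the foot line (0, 0) ever steeper ramps to (8, 7), (15, 16) and (19, 30), then an upright wall face at x 19 to z 42; wall 8 mm thick; behind it a low flange, at most 11 mm high, to x 60.
- rail_top (a point): Middle of the front top edge of the rail's wall (rail x 19, z 42 mm). A slab pushed end-on climbs the ramp and wall while its rear end slides along the deck; with its rear lower edge at the foot line it leans here at about 66 degrees, its upper 25 mm standing above and overhanging the wall (raised edge at rail x 30, z 66 mm), so that a fingertip fits behind it over the wall.
- slab: The slab to turn over: loose plate 72 (x) by 50 (y) by 8 (z) mm, about 0.1 kg, friction about 0.45, black resin with a steel face. At the start black back up (two small grey round marks), its +x end towards the rail, within 0.25 rad of square to it, 35 to 105 mm from the foot line. Origin: centre of the metal face (underside at the start); z points from metal face to black back: down when turned over.
- slab_center (a point): Centre of the slab's volume, 4 mm from either face.
- slab_end_a (a point): Middle of the slab's +x end face (the end towards the rail at the start), half-way through its thickness.
- slab_end_b (a point): Middle of the slab's -x end face (the end towards the robot at the start), half-way through its thickness.
- finished_slab: A like slab, 72 by 50 by 8 mm, already metal face up; it lies beside the other, about 160 mm along the rail, on either side. Leave alone. Origin: centre of its underside.
- mount: Loose round black specimen mount, diameter 32, height 20 mm, on the deck between the two slabs. Leave alone. Origin: centre of its underside.
- mount2: Like mount, diameter 32, height 20 mm, behind the rail. Leave alone. Origin: centre of its underside.
- spacer: Loose steel ring, diameter 60, height 14 mm, behind the rail. Leave alone. Origin: centre of its underside.
- suspension: White bottle, diameter 60, height 160 mm, on the deck's left (+y) side. Leave alone. Origin: centre of its underside.
- chuck: Round steel chuck, diameter 48, height 75 mm, on the left side. Leave alone. Origin: centre of its underside.
- dressing_stone: Grey stone bar 100 by 25 by 25 mm on the right (-y) side. Leave alone. Origin: centre of its underside.
- wrench: Steel wrench lying on the right side. Leave alone. Origin: under its middle.
Not all that is in view belongs to the job. Leave any orange or yellow look-alike of the slab alone.

How it is judged:
By the outcome, as a careful person would: the job done as asked, in the order asked, and still so for the second after the job is handed in, with the robot touching nothing.
It also fails if it takes over 43 s, if anything falls off the work surface, if the arm or the gripper's body presses on something with over 40 N, if the wrist force passes 120 N, or if a joint passes its speed limit or range.

ROBOT

A 7-joint arm with a two-finger parallel gripper is mounted at the origin on the work surface. World frame = base frame: x ahead of the robot, y to its left, z up, the work surface at z = 0. Lengths are in m, angles in rad, forces in N, time in s.
With the tool pointing down it reaches from about 0.425 to 1.025 m from the base axis. Payload 9.4 kg.
Tool frame: the origin (TCP) lies on the centre line of the jaws, within the pads' length; the fingertips stand 11 mm ahead of it and the grasp point (between the pads) lies 8 mm behind it (env.tip_reach is the distance from the TCP to the fingertips, in m); x points along the fingers, y is the direction in which the jaws open and shut, and the axes are right-handed (so a half turn about x gives the same grasp; the last joint's range is limited). The gripper opens to 85 mm and grips with 20 to 120 N. Pads are 22 mm wide; open, the fingers measure 114 mm over their backs; the gripper's body (76 mm by 85 mm) begins 54 mm behind the grasp point. The pads swing forward as they close: fully open they stand 13 mm farther back than shut.
Start: joints at [1.153, 0.599, -0.003, 1.599, 0.002, 0.943, -0.08], TCP at [0.242, -0.683, 0.242] pointing down, gripper open.
Joint ranges: [-2.57, 2.57], [-0.35, 1.97], [-1.29, 1.29], [0.11, 2.56], [-1.05, 4.19], [0.11, 1.86], [-2.63, 2.63]. Speed limits (rad/s): [2.22, 2.22, 3.01, 3.01, 3.14, 3.14, 3.14].

INTERFACE

Orientations are given as a 3x3 rotation matrix whose columns are the frame's x, y, z axes.
In Python, from bench import env gives the robot as it stands.
- The arm moves only by the tool move_arm, never from a script. Its argument "increments" is one flat list of numbers, 5 for each row, row after row: the shift along the tool's x, y, z in mm, then the turn about the tool's x in rad, then the finger opening in mm, from 0 to 85.4. A call has 1 to 20 rows; each row is the pose to reach, as a shift and turn from the pose measured when the call began, along the tool's axes at that moment; what a row does not reach only later rows make up. A row lasts 1/12 s, in which the tool goes at most 41.7 mm and 7.16 degrees, less where a joint would pass 70% of its speed; a pose out of reach is approached as far as the arm can. A call with a gripper value outside its range is refused whole. The fingers move at their own pace and stop on an object; the grip force is fixed at half the most. Time passes only in rows, so rows that repeat a pose let the fingers close. It gives the time, the measured TCP pose, the force and the opening at its end, in the units of the state.
- env.get_state(): the state, without advancing time (a new reading comes with each control period).
- env.grab_frame(name): name is "side" or "top"; returns a dict with "img" (400x640x3 uint8, blue, green, red), "mtx" (3x3 intrinsics, pixels), "rvec" (rotation vector, rad) and "tvec" (3), from world to camera coordinates, as OpenCV has them. Camera axes: x right, y down, z forward; pixel columns grow to the right and rows downward; lengths in m; the calibration is good to about 2 mm. A picture is of the moment at which its call begins. There is no depth.
- env.close_job(): hands the job in, once; it reports no verdict.
The state is a dict: "clock": time; "qpos": joint angles; "joint_velocities": joint speeds; "joint_torque": joint torques, N m; "tcp_pos": TCP position; "tcp_rot": TCP orientation; "wrist_force": force on the tool from outside, world axes, zero at the start; "torque": the same for the moment, N m; "gripper_width": finger opening in m.
Only numpy, scipy, OpenCV 4.12 (cv2) and the standard library are available. Lean on these libraries where they do the work, as an engineer would, in place of code of your own. Each camera call takes 0.05 s, during which the arm holds its last target. There are 200 camera calls.

## Working session

There is one attempt and no reset: what is moved stays moved. The work goes in short steps, Python scripts to look and compute and a tool call to move; the robot and the scene stay as the last step left them, time stands still between calls to the robot, and variables do not carry over. Pictures are saved under pics/ and viewed, about 8 in all and at most 12, crops included, and the job is handed in when it is done.

Besides the shell and the picture viewer there is one more tool, called after ">>>" in YAML: its name, and indented under it one key for each argument. move_arm: Moves the arm, as the interface text tells. Its arguments: {"type":"object","properties":{"increments":{"type":"array"}},"required":["increments"]}

```bash
mkdir -p pics; ls
cat > h.py <<'E'
import numpy as np, cv2
from bench import env
def grab(n,fn=None,crop=None,s=1):
    f=env.grab_frame(n); im=f["img"]
    if crop: im=im[crop[1]:crop[3],crop[0]:crop[2]]
    if s!=1: im=cv2.resize(im,None,fx=s,fy=s,interpolation=cv2.INTER_CUBIC)
    if fn: cv2.imwrite("pics/"+fn,im)
    return f
def ray(f,uv,z):
    R=cv2.Rodrigues(np.array(f["rvec"],float))[0]; t=np.array(f["tvec"],float).ravel()
    p=cv2.undistortPoints(np.array([[uv]],float),np.array(f["mtx"]),None)[0,0]
    d=R.T@np.array([p[0],p[1],1]); c=-R.T@t
    return c+d*(z-c[2])/d[2]
def proj(f,P):
    return cv2.projectPoints(np.atleast_2d(np.array(P,float)),np.array(f["rvec"],float),np.array(f["tvec"],float),np.array(f["mtx"]),None)[0][:,0]
E
python3 - <<'E'
from h import *
a=grab("top","t1.png"); b=grab("side","s1.png")
for f in (a,b):
    R=cv2.Rodrigues(np.array(f["rvec"]))[0]; print((-R.T@np.array(f["tvec"]).ravel()).round(3), np.array(f["mtx"])[0,0])
s=env.get_state(); print(s["clock"],s["tcp_pos"],np.round(s["tcp_rot"],3),s["wrist_force"],s["gripper_width"],env.tip_reach)
E
```

```text
pics
[0.412 0.007 1.267] 517.3838830327255
[0.365 0.692 0.736] 370.07008260318014
0.1 [ 0.24215609 -0.68292391  0.24146627] [[-0.001  0.334 -0.942]
 [ 0.001 -0.942 -0.334]
 [-1.    -0.001  0.   ]] [-1.05943625  0.09019413 -0.59332452] 0.08518495086764132 0.011
```

View pics/t1.png

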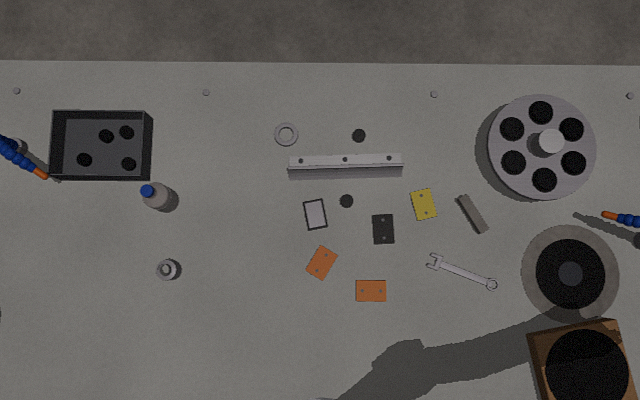

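View pics/s1.png

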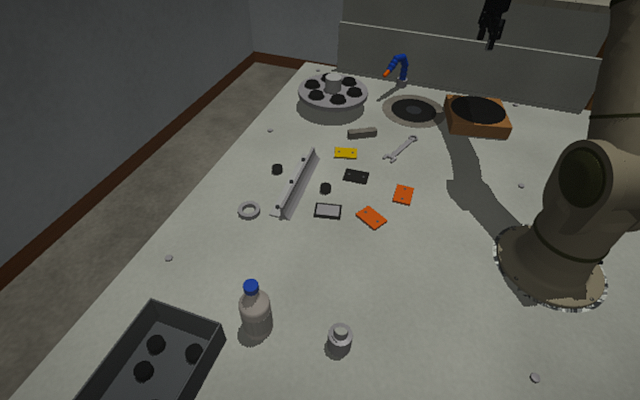

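Top view: the black slab with two grey marks is at (383,229). The finished slab, pale with a black border, is at (315,214), and the mount at (346,201). The yellow (424,204) and orange (321,262), (371,291) plates are look-alikes. Only (383,229) is black with grey marks, so I'll confirm it in an enlarged crop.

Run:
```python
from h import *
grab("top","t2.png",(280,140,440,260),5)
```

```text
(no output)
```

View pics/t2.png

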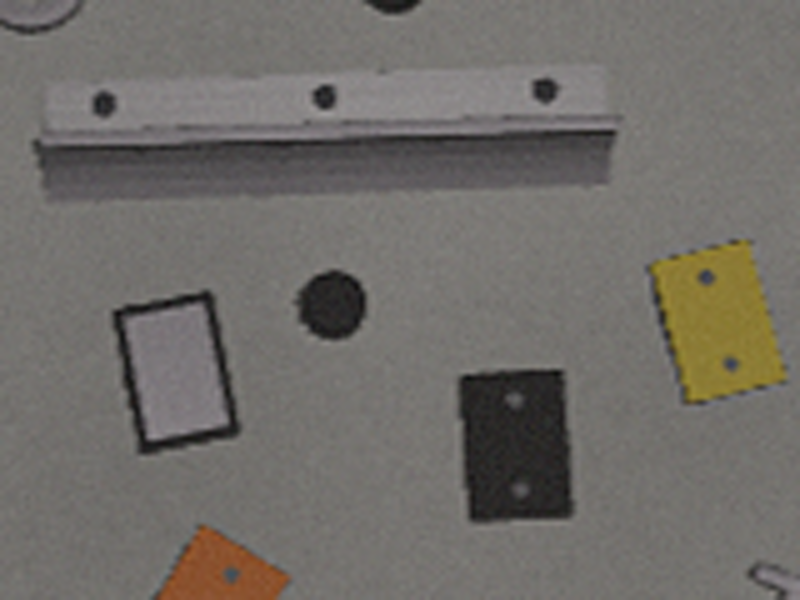

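Confirmed: the black slab with grey marks has crop corners (460,377), (564,370), (572,516), (470,521). The foot line runs from (45,200) to (608,184) and the wall's front top edge from (38,143) to (620,128).

Run:
```python
from h import *
f=grab("top")
g=lambda u,v,z: ray(f,(280+(u+.5)/5-.5,140+(v+.5)/5-.5),z)
A,B=g(45,200,0),g(608,184,0); print("foot",A.round(4),B.round(4),np.linalg.norm(A-B),np.degrees(np.arctan2(*(A-B)[:2])))
C,D=g(38,143,.042),g(620,128,.042); print("top",C.round(4),D.round(4),np.linalg.norm(C-D),np.degrees(np.arctan2(*(C-D)[:2])))
for z in (.008,):
  S=[g(*p,z) for p in [(460,377),(564,370),(572,516),(470,521)]]
  for p in S: print(p.round(4))
  a=(S[0]+S[1])/2;b=(S[2]+S[3])/2; print("c",((a+b)/2).round(4),"len",np.linalg.norm(a-b),"yaw",np.arctan2(*(a-b)[1::-1]))
print("mount",g(333,305,.02), "fin",g(177,372,.008),"yel",[g(*p,.008).round(3) for p in [(650,265),(685,403)]],"orange",g(290,578,.008))
s=env.get_state(); print(s["qpos"])
```

```text
foot [0.6466 0.0878 0.    ] [ 0.6573 -0.1926  0.    ] 0.280565692094542 -2.1859405609003564
top [0.6668 0.089  0.042 ] [ 0.6768 -0.1921  0.042 ] 0.2813004698638963 -2.041336648427395
[ 0.5589 -0.1175  0.008 ]
[ 0.5629 -0.1685  0.008 ]
[ 0.4915 -0.1716  0.008 ]
[ 0.4886 -0.122   0.008 ]
c [ 0.5255 -0.1449  0.008 ] len 0.07097656999967528 yaw 0.053452083300909774
mount [ 0.59226925 -0.05462677  0.02      ] fin [0.56015701 0.02111847 0.008     ] yel [array([ 0.615, -0.211,  0.008]), array([ 0.547, -0.228,  0.008])] orange [ 0.46027693 -0.03464549  0.008     ]
[ 1.15334186  0.5998258  -0.00248622  1.59984503  0.00181169  0.94288119
 -0.07978209]
```

>>> move_arm:
  increments: [0,-30,-26,0.02,15,0,-60,-52,0.04,15,0,-90,-78,0.06,15,10,-120,-104,0.08,15,20,-150,-130,0.1,15,30,-180,-156,0.13,15,40,-210,-182,0.16,15,50,-240,-208,0.18,15,60,-270,-234,0.2,15,70,-300,-260,0.22,15,80,-330,-286,0.24,15,90,-360,-313,0.26,15,100,-390,-339,0.28,15,100,-415,-360,0.3,15,100,-433,-376,0.3,15,100,-433,-376,0.3,15,100,-433,-376,0.3,15,100,-433,-376,0.3,15]

```text
clock: 1.7
tcp_pos: [0.4516, -0.1497, 0.1422]
tcp_rot: [[-0.001, 0.041, -0.999], [0.0, -0.999, -0.041], [-1.0, -0.0, 0.001]]
wrist_force: [0.5, -0.8, -0.5]
gripper_width: 0.0144
```

>>> move_arm:
  increments: [25,0,0,0,15,50,0,0,0,15,75,0,0,0,15,95,0,0,0,15,110,0,0,0,15,120,0,0,0,15,125,0,0,0,15,129,0,0,0,15,129,0,0,0,15,129,0,0,0,15]

```text
clock: 2.53
tcp_pos: [0.4524, -0.1503, 0.0144]
tcp_rot: [[-0.001, 0.04, -0.999], [0.001, -0.999, -0.04], [-1.0, -0.001, 0.001]]
wrist_force: [-0.7, 0.6, 0.2]
gripper_width: 0.015
```

Run:
```python
from h import *
a=cv2.resize(grab("top")["img"][150:275,300:460],None,fx=4,fy=4,interpolation=2)
b=cv2.resize(grab("side")["img"][130:230,270:430],None,fx=4,fy=4,interpolation=2)
cv2.imwrite("pics/m1.png",cv2.resize(np.vstack([a,b]),None,fx=.66,fy=.66) if 0 else np.vstack([a,b])[:, :])
im=np.vstack([a,b]); cv2.imwrite("pics/m1.png",cv2.resize(im,(427,600)) )
```

```text
(no output)
```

View pics/m1.png

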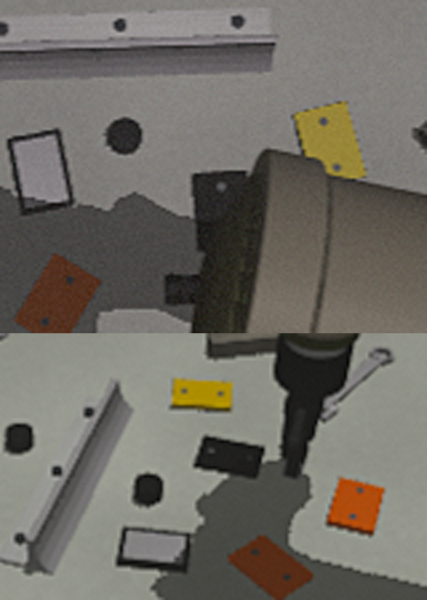

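>>> move_arm:
  increments: [1,-1,-6,0,15,2,-2,-12,0,15,2.5,-2,-18,0,15,2.5,-2,-22,0,15,2.5,-2,-26,0,15,2.5,-2,-30,0,15,2.5,-2,-35,0,15,2.5,-2,-40,0,15,2.5,-2,-45,0,15,2.5,-2,-50,0,15,2.5,-2,-55,0,15,2.5,-2,-60,0,15,2.5,-2,-65,0,15,2.5,-2,-70,0,15,2.5,-2,-75,0,15,2.5,-2,-80,0,15,2.5,-2,-85,0,15,2.5,-2,-90,0,15,2.5,-2,-95,0,15,2.5,-2,-100,0,15]

```text
clock: 4.3
tcp_pos: [0.5528, -0.144, 0.0121]
tcp_rot: [[-0.001, 0.041, -0.999], [0.001, -0.999, -0.041], [-1.0, -0.001, 0.001]]
wrist_force: [-1.2, -0.5, 1.0]
gripper_width: 0.0149
```

Run:
```python
from h import *
a=cv2.resize(grab("top")["img"][150:250,300:460],None,fx=3,fy=3,interpolation=2)
b=cv2.resize(grab("side")["img"][130:230,270:430],None,fx=3,fy=3,interpolation=2)
cv2.imwrite("pics/m2.png",np.vstack([a,b]))
```

```text
(no output)
```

View pics/m2.png

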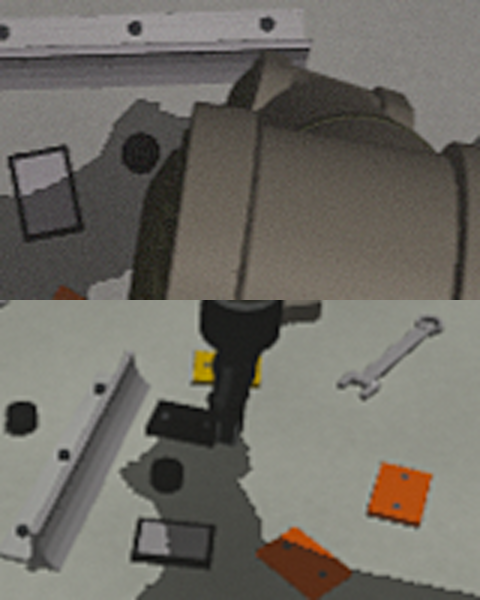

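>>> move_arm:
  increments: [0.2,0,-4,0,15,0.2,0,-8,0,15,0.2,0,-12,0,15,0.2,0,-15,0,15,0.2,0,-18,0,15,0.2,0,-21,0,15,0.2,0,-24,0,15,0.2,0,-27,0,15,0.2,0,-30,0,15,0.2,0,-33,0,15,0.2,0,-36,0,15,0.2,0,-39,0,15,0.2,0,-42,0,15,0.2,0,-45,0,15,0.2,0,-48,0,15,0.2,0,-51,0,15,0.2,0,-54,0,15,0.2,0,-57,0,15,0.2,0,-60,0,15,0.2,0,-60,0,15]

```text
clock: 6.07
tcp_pos: [0.6158, -0.1412, 0.0123]
tcp_rot: [[0.004, 0.042, -0.999], [0.0, -0.999, -0.042], [-1.0, 0.0, -0.004]]
wrist_force: [-0.3, -0.2, -0.7]
gripper_width: 0.0153
```

Run:
```python
from h import *
b=cv2.resize(grab("side")["img"][130:230,270:400],None,fx=5,fy=5,interpolation=2)
cv2.imwrite("pics/m3.png",b)
s=env.get_state(); print(s["tcp_pos"],s["wrist_force"])
```

```text
[ 0.6154584  -0.14121546  0.01220891] [ 0.56757549 -0.8085303   0.13934241]
```

View pics/m3.png

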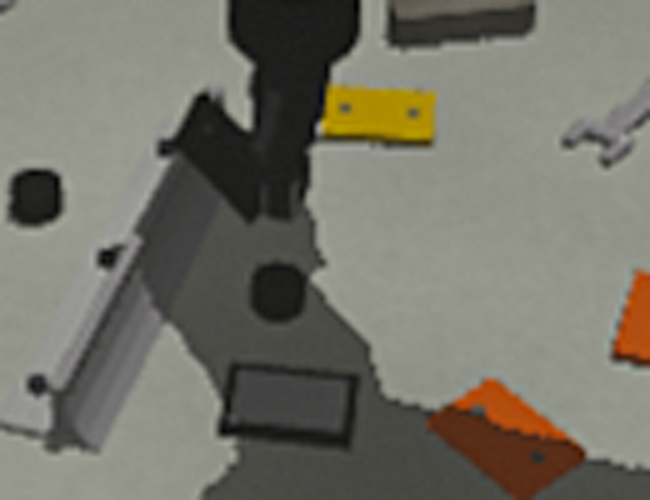

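>>> move_arm:
  increments: [0.5,0,-2,0,15,0.5,0,-4,0,15,0.5,0,-6,0,15,0.5,0,-8,0,15,0.5,0,-10,0,15,0.5,0,-12,0,15,0.5,0,-14,0,15,0.5,0,-16,0,15,0.5,0,-17,0,15,0.5,0,-17,0,15]

```text
clock: 6.95
tcp_pos: [0.6328, -0.1404, 0.0118]
tcp_rot: [[0.004, 0.042, -0.999], [0.0, -0.999, -0.042], [-1.0, 0.0, -0.004]]
wrist_force: [0.8, 1.1, 0.2]
gripper_width: 0.0149
```

```bash
cat >> h.py <<'E'
ex=np.array([.9993,.037,0]); ey=np.array([-.037,.9993,0]); F0=np.array([.6555,-.1405,0])
def rp(x,y,z): return F0+ex*x/1e3+ey*y/1e3+np.array([0,0,z/1e3])
def slab(b,th,yc=0): # rear lower edge at rail x=b, tilt deg
    c,s=np.cos(np.radians(th)),np.sin(np.radians(th))
    return [rp(b+l*c-h*s,yc+w,l*s+h*c) for w in(25,-25) for l,h in((0,0),(72,0),(72,8),(0,8))]
E
python3 - <<'E'
from h import *
f=grab("side"); b=f["img"][140:200,285:365]
cv2.imwrite("pics/m4.png",cv2.resize(b,None,fx=8,fy=8,interpolation=2))
s=env.get_state(); print(s["tcp_pos"],s["wrist_force"])
cc=lambda P:((proj(f,P)-[285,140])*8+3.5).round().astype(int).tolist()
for B,t in((0,66),(-5,60),(-10,55)): print(B,t,cc(slab(B,t))[:6])
print("foot",cc([rp(0,25,0),rp(0,228,0)]),"top",cc([rp(19,25,42)]))
E
```

```text
[ 0.63272194 -0.14046153  0.01182236] [ 0.90865448 -0.24268935 -0.50625853]
0 66 [[215, 274], [140, 122], [159, 119], [233, 271], [254, 195], [183, 45]]
-5 60 [[227, 277], [136, 128], [153, 123], [245, 272], [266, 198], [179, 51]]
-10 55 [[240, 279], [135, 135], [152, 129], [256, 274], [278, 200], [178, 58]]
foot [[215, 274], [28, 651]] top [[167, 178]]
```

View pics/m4.png

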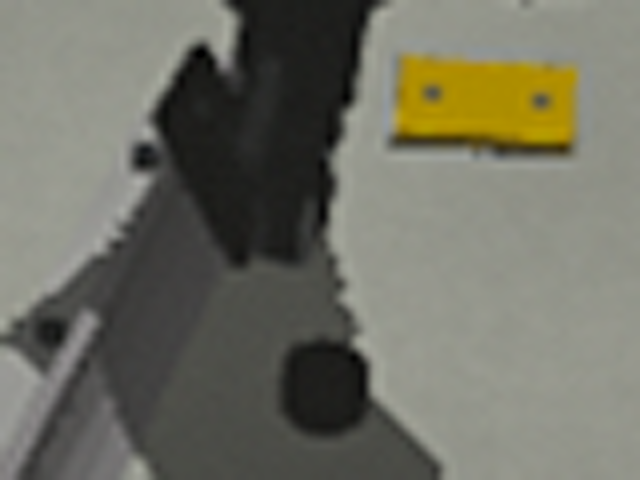

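>>> move_arm:
  increments: [0.2,0,-1,0,15,0.2,0,-2,0,15,0.2,0,-3,0,15,0.2,0,-3.5,0,15,0.2,0,-3.5,0,15,0.2,0,-3.5,0,15]

```text
clock: 7.5
tcp_pos: [0.636, -0.1404, 0.0116]
tcp_rot: [[0.004, 0.042, -0.999], [0.0, -0.999, -0.042], [-1.0, 0.0, -0.004]]
wrist_force: [-1.9, -0.4, -0.1]
gripper_width: 0.015
```

Run:
```python
from h import *
f=grab("side"); b=f["img"][140:200,285:365]
cv2.imwrite("pics/m5.png",cv2.resize(b,None,fx=8,fy=8,interpolation=2))
s=env.get_state(); print(s["tcp_pos"],s["wrist_force"])
```

```text
[ 0.63596223 -0.14031321  0.01157104] [-1.96523862 -0.98336289 -0.00221357]
```

View pics/m5.png

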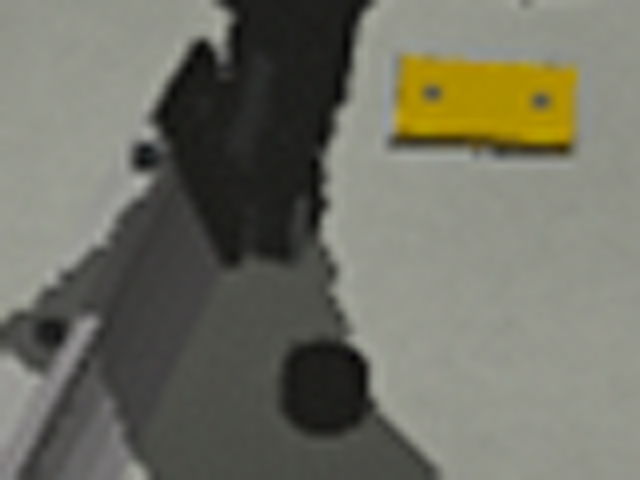

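Now the slab leans at about 66° with its rear at the foot line: upper corner at (157,112), rear at (228,265). Next I back off, rise, and go over.

>>> move_arm:
  increments: [0,0,2,0,15,0,0,6,0,15,0,0,14,0,15,0,0,26,0,15,0,0,36,0,15,-10,0,38,0,15,-30,0,38,0,15,-55,0,38,0,15,-80,0,38,0,15,-100,0,38,0,15,-105,0,38,0,15,-105,0,30,0,15,-105,0,10,0,15,-105,0,-15,0,15,-105,0,-40,0,15,-105,0,-65,0,15,-105,0,-80,0,15,-105,0,-82,0,15,-105,0,-82,0,15,-105,0,-82,0,15]

```text
clock: 9.22
tcp_pos: [0.7163, -0.137, 0.1157]
tcp_rot: [[0.001, 0.042, -0.999], [0.0, -0.999, -0.042], [-1.0, -0.0, -0.001]]
wrist_force: [-1.1, -0.5, -0.1]
gripper_width: 0.0155
```

Run:
```python
from h import *
f=grab("side"); b=f["img"][120:200,275:365]
cv2.imwrite("pics/m6.png",cv2.resize(b,None,fx=7,fy=7,interpolation=2))
s=env.get_state(); print(s["tcp_pos"],s["wrist_force"])
```

```text
[ 0.71620423 -0.13716774  0.11609425] [ 0.58526489 -0.03129385 -0.09778523]
```

View pics/m6.png

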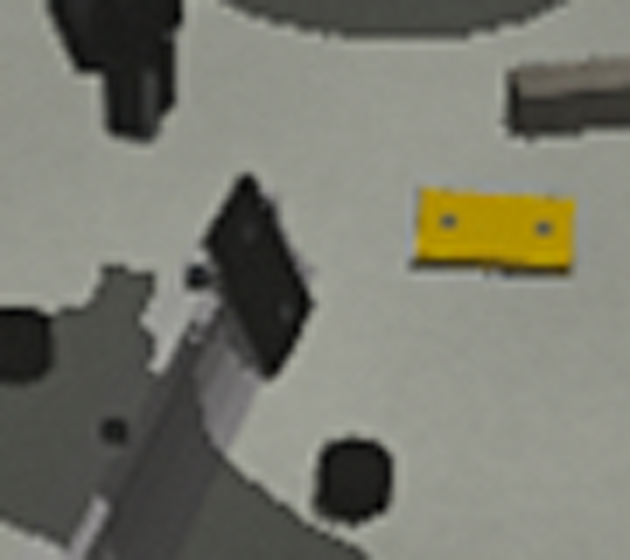

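Slab leans freely (top edge (245,180)–(207,240)), fingers behind it. Descend and push back.

>>> move_arm:
  increments: [15,0,0,0,15,30,0,0,0,15,45,0,0,0,15,54,0,0,0,15,55,0,0,0,15,55,0,4,0,15,55,0,8,0,15,55,0,12,0,15,55,0,15,0,15,55,0,18,0,15,55,0,21,0,15,55,0,24,0,15,55,0,27,0,15,55,0,30,0,15,55,0,33,0,15,55,0,36,0,15,55,0,38,0,15,55,0,40,0,15,55,0,42,0,15,55,0,42,0,15]

```text
clock: 10.93
tcp_pos: [0.6739, -0.139, 0.061]
tcp_rot: [[0.001, 0.041, -0.999], [0.0, -0.999, -0.041], [-1.0, -0.0, -0.001]]
wrist_force: [-0.2, -0.5, 0.4]
gripper_width: 0.0148
```

Run:
```python
from h import *
f=grab("side"); b=f["img"][120:200,275:365]
cv2.imwrite("pics/m7.png",cv2.resize(b,None,fx=7,fy=7,interpolation=2))
s=env.get_state(); print(s["tcp_pos"],s["wrist_force"])
```

```text
[ 0.67419138 -0.13890469  0.0610144 ] [-0.44272403  0.39188886 -0.24408502]
```

View pics/m7.png

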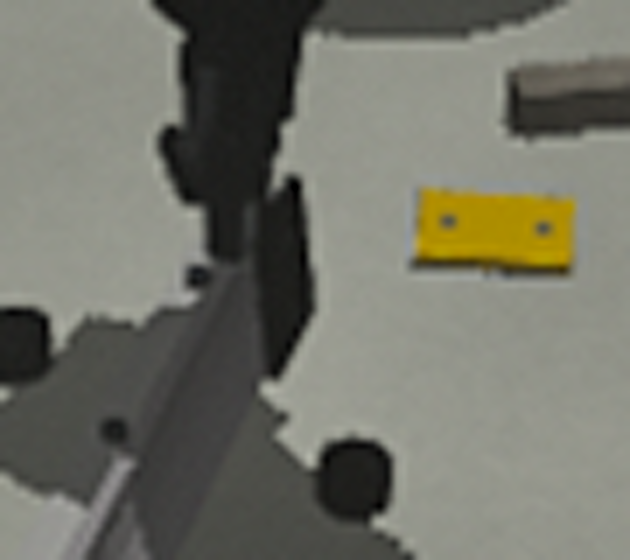

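The slab is now nearly upright, with the fingers behind it. I'll continue slowly until it tips over.

>>> move_arm:
  increments: [0,0,2,0,15,0,0,4,0,15,0,0,6,0,15,0,0,8,0,15,0,0,10,0,15,0,0,12,0,15,0,0,14,0,15,0,0,16,0,15,0,0,18,0,15,0,0,20,0,15,0,0,22,0,15,0,0,22,0,15,0,0,22,0,15]

```text
clock: 12.07
tcp_pos: [0.6521, -0.1399, 0.061]
tcp_rot: [[0.001, 0.041, -0.999], [0.0, -0.999, -0.041], [-1.0, -0.0, -0.002]]
wrist_force: [1.6, -0.1, -0.2]
gripper_width: 0.0149
```

Run:
```python
from h import *
f=grab("side"); b=f["img"][120:220,275:405]
cv2.imwrite("pics/m8.png",cv2.resize(b,None,fx=5,fy=5,interpolation=2))
s=env.get_state(); print(s["tcp_pos"],s["wrist_force"])
```

```text
[ 0.65226183 -0.13985     0.06104697] [-0.03159205 -0.55468114  0.31409072]
```

View pics/m8.png

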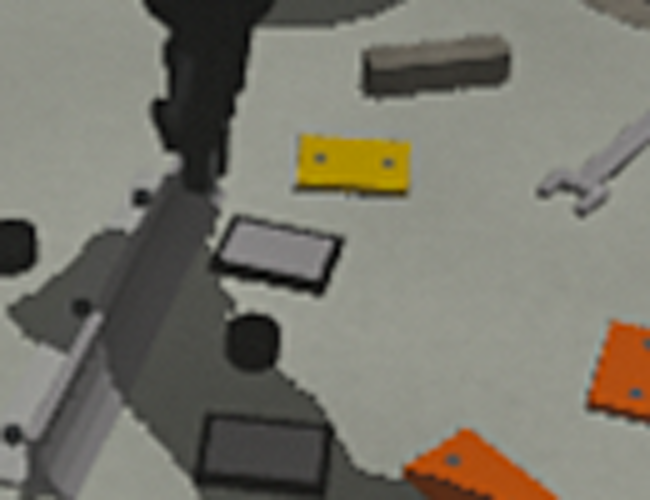

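It has tipped over and lies with the metal face up at (277,255). I'll withdraw clear and take a final look.

>>> move_arm:
  increments: [-15,0,0,0,15,-45,0,0,0,15,-80,0,0,0,15,-115,0,0,0,15,-145,0,0,0,15,-160,20,0,0,15,-160,50,0,0,15,-160,80,0,0,15,-160,110,0,0,15,-160,140,0,0,15,-160,170,0,0,15,-160,200,0,0,15,-160,230,0,0,15,-160,250,0,0,15,-160,260,0,0,15,-160,260,0,0,15,-160,260,0,0,15]

```text
clock: 13.53
tcp_pos: [0.6627, -0.3988, 0.2206]
tcp_rot: [[0.001, 0.041, -0.999], [0.001, -0.999, -0.041], [-1.0, -0.001, -0.001]]
wrist_force: [0.4, 0.6, -0.4]
gripper_width: 0.0147
```

Run:
```python
from h import *
a=cv2.resize(grab("top")["img"][120:270,270:470],None,fx=3,fy=3,interpolation=2)[:, :600]
b=cv2.resize(grab("side")["img"][140:190,290:365],None,fx=8,fy=8,interpolation=2)
im=np.vstack([a,b]); cv2.imwrite("pics/m9.png",cv2.resize(im,None,fx=.7,fy=.7,interpolation=3)); print(im.shape)
s=env.get_state(); print(s["clock"],s["tcp_pos"],s["wrist_force"])
```

```text
(850, 600, 3)
13.6333 [ 0.66339895 -0.39722214  0.22087788] [0.65155215 0.99708014 1.54389633]
```

View pics/m9.png

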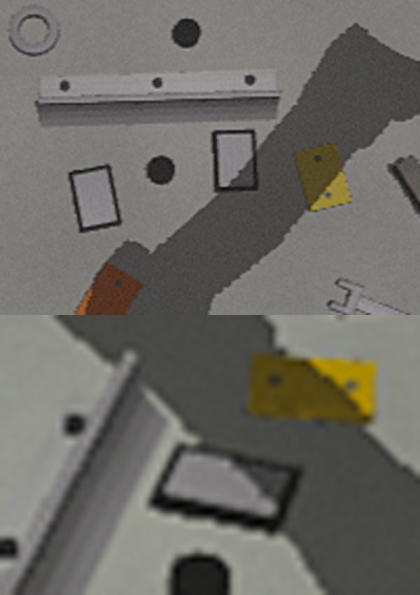

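The final picture shows the slab flat with its metal face up at (235,160), a few mm clear of the foot line. The finished slab, mounts, ring and look-alikes are where they were.

```bash
python3 -c "
from bench import env
print(env.close_job())"
```

```text
the job is handed in; nothing more can be done
None
```

The slab is turned over: it lies flat on the deck in front of the rail with its metal face up, and the job is handed in at about 13.6 s of the 43 s allowed.

I pushed it end-on with the fingertips until it leaned on the rail at about 66°. I then backed off, reached over the wall behind its raised edge and pushed it back over, without gripping or lifting it.

- **Position:** the last top and side views show a small gap between the slab and the foot line, and the fingers well clear of everything.
- **Other items:** the finished slab, both mounts, the ring and the yellow plate look unmoved. The final crops showed only part of one orange plate, the stone and the wrench, and left out the other orange plate, the bottle and the chuck; the arm did not go near those.
- **Forces:** the wrist readings I took stayed at about 2 N or less; I did not log them between readings.

No check failed or disagreed. The final position and flatness I judged by eye from the pictures, not by measurement.

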